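# Pin the forming frame shut

## Robot

A 6-joint arm with a two-finger parallel gripper is mounted at the origin on the work surface. World frame = base frame: x ahead of the robot, y to its left, z up, the work surface at z = 0. Lengths are in m, angles in rad, forces in N, time in s.
With the tool pointing down it reaches from about 0.375 to 0.9 m from the base axis. Payload 3.1 kg.
Tool frame: the origin (TCP) lies midway between the tips of the shut fingers; the grasp point (between the pads) lies robot.grip_depth behind it (robot.grip_depth is the distance from the TCP to the grasp point, in m); z points along the fingers, y is the line along which they close (so a half turn about z gives the same grasp; the last joint's range is limited). The gripper opens to 87 mm and grips with 3 to 60 N. Pads are 19 mm wide; open, the fingers measure 117 mm over their backs; the gripper's body (75 mm by 190 mm) begins 51 mm behind the grasp point.
Start: joints at [-1.319, 0.527, 1.433, -0, 1.181, -0.178], TCP at [0.26, -0.568, 0.199] pointing down, gripper open.
Joint ranges: [-3.08, 3.08], [-0.75, 2.2], [0.22, 2.44], [-1.43, 4.57], [0, 2.65], [-2.85, 2.85]. Speed limits (rad/s): [2.79, 2.79, 3.14, 3.14, 3.14, 3.14].

## Interface

Orientations are given as a unit quaternion [x, y, z, w].
In Python, from rig import robot gives the robot as it stands.
- The arm moves only by the tool nudge_tcp, called by a JSON object that holds its "name" and its "arguments", one argument or row to a line. Schema: {"type":"object","properties":{"rows":{"type":"array","items":{"type":"object","properties":{"xyz":{"type":"array","items":{"type":"number"},"minItems":3,"maxItems":3},"twist":{"type":"number"}},"additionalProperties":false},"minItems":1,"maxItems":20},"aperture":{"type":"number"},"grip_n":{"type":"number"},"only":{"type":"string"},"quiet":{"type":"boolean"},"lines":{"type":"string"}},"required":["rows"],"additionalProperties":false}. rows is a list of rows, 1 to 20 of them, each an object with the fields xyz (a list: dx, dy, dz in normalised numbers (1 is 0.4 m)), twist (a turn about the tool's z in a scale on which 1.0 is pi/2 rad); a field left out counts as zero; each row shifts and turns the commanded pose from where the row before left it, along the tool's axes as they then stand; what a row does not reach is not made up. A row lasts 1/12 s, in which the tool goes at most 0.0417 m and 0.125 rad, less where a joint would pass 70% of its speed; a pose out of reach is approached as far as the arm can. aperture is the finger opening in m, set as the call begins (left out keeps the last). The fingers move at their own pace and stop on an object; grip_n is the grip in N (left out, the last holds). Time passes only in rows, so rows that do not move let the fingers close. The tool returns the time, the measured TCP pose, the force, the opening and the grip force at its end. only (a regular expression) keeps the lines of the reply that match it, lines (a string "A,B") keeps lines A to B, and quiet returns only ok. Shift and turn numbers lie between -1 and 1, and a call with a number outside is refused. Input that does not fit is refused with a message, and nothing moves.
- robot.get_obs(): the state, without advancing time (a new reading comes with each control period).
- robot.camera(name): name is "scene" or "top" or "wrist"; returns a dict with "img" (480x640x3 uint8, red, green, blue), "fx", "fy", "cx", "cy" (pixels), "k1" (the pictures are not rectified: a ray, as slopes to the right and down, at radius r is drawn at 1 + k1 r^2 times it, then the intrinsics apply), "xyz" and "attitude" of the camera in the world. Camera axes: x right, y down, z forward; pixel columns grow to the right and rows downward; lengths in m; the calibration is good to about 2 mm. A picture is of the moment at which its call begins. There is no depth.
- robot.hand_in(): hands the job in; it is judged then, once.
The state is a dict: "time": time; "q": joint angles; "joint_velocities": joint speeds; "joint_torque": joint torques, N m; "position": TCP position; "tool_rot": TCP orientation; "ft_force": force on the tool from outside, world axes, zero at the start; "moment": the same for the moment, N m; "grip_width": finger opening in m; "grip_force": force on a finger pad.
Only numpy, scipy, OpenCV 4.12 (cv2) and the standard library are available. Lean on these libraries where they do the work, as an engineer would, in place of code of your own. Each camera call takes 0.05 s, during which the arm holds its last target. There are 200 camera calls.

## Task

Get the potter's forming frame ready for clay: take the pin with the orange knob out of the dark wooden pin block and insert it from above into the hole at the frame's open corner, through the lugs of both halves, until its collar sits on the top lug. Keep hold of it until the shank is well into the hole rather than dropping it, and leave the other two pins standing in the block.

Things in the scene. Friction and masses are not known exactly. Their poses are not given: they have to be found in the camera images.
- lock_pin: Pin to use: orange knob, 30 mm across, 42 high, on a 42 mm steel collar 6 thick; below it a steel shank 18 mm thick, 62 long, last 14 tapering to 6. 0.15 kg. Origin on its axis at the collar's underside; z up along it. Starts upright, hanging by the collar in any one of three 22 mm holes, 75 mm apart in a row, in a fixed dark wooden block (70 x 215, top 70 mm above the table).
- lug_hole (a point): Mouth centre of the empty hole at the near-left corner (seen from the robot) of the fixed wooden frame (236 x 176 mm, half pale, half green, on a board; yaw up to 0.35 rad), on the top lug's flat top, 88 mm above the table. z up. Round, 28 mm wide, straight down through three stacked 56 x 60 mm lugs, 42 mm in all, open below. The far-right corner has a flat bolt.
- short_pin: Wrong pin, stays in the block: blue knob, same knob and collar sizes, shank 18 mm thick but only 30 long. Origin on its axis at the collar's underside, z up. The three pins stand in one straight row along the block's long side.
- thin_pin: Wrong pin, stays in the block: white knob, same knob and collar sizes, shank 62 mm long but only 8 thick. Origin on its axis at the collar's underside, z up. In the same row as the others, in any of the three holes.

How it is judged:
By the outcome, as a careful person would: the job done as asked, in the order asked, and still so for the second after the job is handed in, with the robot touching nothing.
It also fails if it takes over 35 s, if anything falls off the work surface, if the arm or the gripper's body presses on something with over 40 N, if the wrist force passes 120 N, or if a joint passes its speed limit or range.

## Working session

There is one attempt and no reset: what is moved stays moved. The work goes in short steps, Python scripts to look and compute and a tool call to move; the robot and the scene stay as the last step left them, time stands still between calls to the robot, and variables do not carry over. Pictures are saved under pics/ and viewed, at most 10 in all, crops included, and the job is handed in when it is done.

```bash
ls; mkdir -p pics; python3 - <<'E'
from rig import robot
import cv2
print(robot.grip_depth, robot.get_obs())
for n in("scene","top"):
    c=robot.camera(n); print({k:v for k,v in c.items() if k!='img'})
    cv2.imwrite(f"pics/{n}0.png",c['img'][:,:,::-1])
E
```

```text
pics
rig.py
0.0187 {'time': 0.0, 'q': array([-1.31950481e+00,  5.28462029e-01,  1.43392205e+00,  1.24597797e-05,
        1.18138234e+00, -1.78533028e-01]), 'joint_velocities': array([ 0.00158386, -0.00118622, -0.00029519,  0.00049494,  0.00191289,
       -0.00034034]), 'joint_torque': array([-5.63439007e-04, -4.40042174e+01, -1.76595801e+01,  6.32773759e-02,
        5.83300937e-02, -1.82846184e-04]), 'position': array([ 0.26025635, -0.56736593,  0.19776795]), 'tool_rot': array([ 9.76995035e-01,  2.13259279e-01, -3.37742471e-05, -1.08637523e-03]), 'ft_force': array([0.21199097, 0.23009237, 0.14374365]), 'moment': array([-0.00555549,  0.02871444,  0.01580786]), 'grip_force': 0.0, 'grip_width': 0.08718426307557313}
{'fx': 474.8998996181191, 'fy': 474.8998996181191, 'cx': 325.18432720219243, 'cy': 238.06018159151202, 'k1': -0.12536782794551082, 'xyz': array([1.03947308, 0.52862523, 0.60746734]), 'attitude': array([ 0.39233069,  0.7930938 , -0.42045128, -0.20074756])}
{'fx': 536.8959564613002, 'fy': 536.8959564613002, 'cx': 320.10897220895527, 'cy': 238.16608206244095, 'k1': 0.026928661524631494, 'xyz': array([0.43945682, 0.08084952, 1.07603186]), 'attitude': array([-0.70211066,  0.71111502, -0.02738552,  0.02461896])}
```

View pics/top0.png

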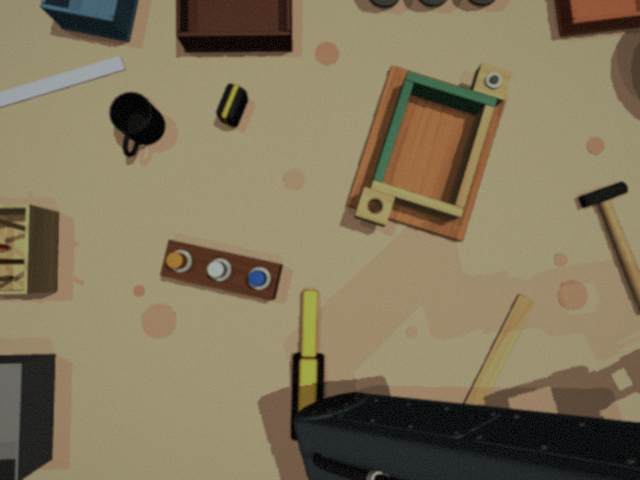

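View pics/scene0.png

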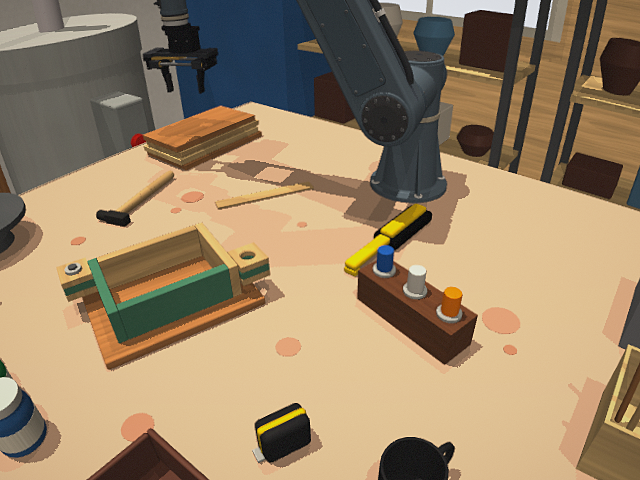

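The top view shows the orange pin at about (176,260), white at (218,268), blue at (259,278), and the lug hole at (375,206). In the scene view orange is at (452,303) and the hole at (247,256). Next I measure, with enlarged crops to check the result.

```bash
cat > h.py <<'E'
import numpy as np, cv2
from scipy.spatial.transform import Rotation as R
def ray(c,p):
    K=np.array([[c['fx'],0,c['cx']],[0,c['fy'],c['cy']],[0,0,1]])
    u=cv2.undistortPoints(np.array([[p]],float),K,np.array([c['k1'],0,0,0.]))[0,0]
    return np.array(c['xyz']),R.from_quat(c['attitude']).apply([u[0],u[1],1])
def plane(c,p,z):
    o,d=ray(c,p); return o+d*(z-o[2])/d[2]
def tri(c1,p1,c2,p2):
    o1,d1=ray(c1,p1);o2,d2=ray(c2,p2)
    s=np.linalg.lstsq(np.c_[d1,-d2],o2-o1,rcond=None)[0]
    a,b=o1+s[0]*d1,o2+s[1]*d2
    return (a+b)/2,np.linalg.norm(a-b)
def blob(m,lo,hi,box):
    x0,y0,x1,y1=box; k=np.zeros(m.shape[:2],np.uint8)
    k[y0:y1,x0:x1]=cv2.inRange(cv2.cvtColor(m,cv2.COLOR_RGB2HSV),lo,hi)[y0:y1,x0:x1]
    n,l,s,c=cv2.connectedComponentsWithStats(k); i=1+np.argmax(s[1:,4]); return c[i],s[i]
E
python3 - <<'E'
from rig import robot
from h import *
t=robot.camera("top");s=robot.camera("scene")
O=((8,170,120),(20,255,255))
a=blob(t['img'],*O,(155,240,200,280));b=blob(s['img'],*O,(435,280,470,325));print(a,b)
print(plane(t,a[0],.11),tri(t,a[0],s,b[0]))
def crop(c,x,y,w,k): return cv2.resize(c['img'][y-w:y+w,x-w:x+w,::-1],(k,k),interpolation=cv2.INTER_NEAREST)
cv2.imwrite("pics/cr.png",np.vstack([np.hstack([crop(t,375,206,20,300),crop(t,178,260,20,300)]),np.hstack([crop(s,247,256,20,300),crop(s,452,303,30,300)])]))
E
```

```text
(array([172.55737705, 259.78688525]), array([166, 253,  16,  15, 122], dtype=int32)) (array([450.90176817, 301.22200393]), array([441, 287,  21,  30, 509], dtype=int32))
[0.47508398 0.34171572 0.11      ] (array([0.47663312, 0.34226274, 0.09962316]), np.float64(0.004959054607006161))
```

View pics/cr.png

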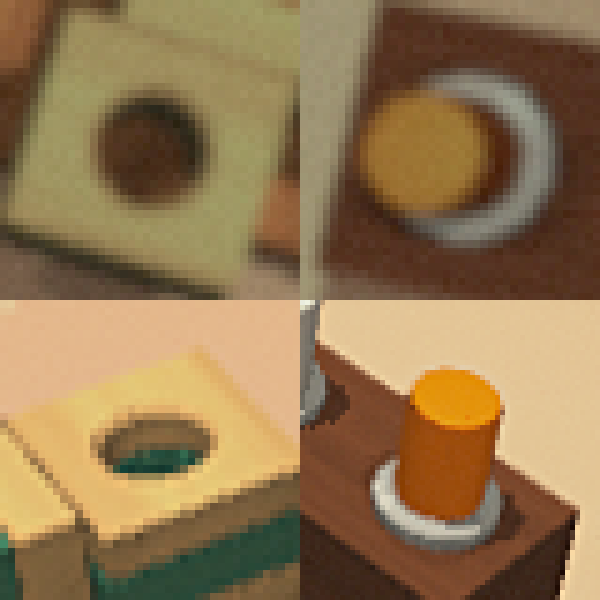

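The crops show the hole mouth at about (374.8,205.5) in the top view and (247.0,254.6) in the scene view. The orange knob's top disc is at (174.2,259.9) and (452.9,292.5), and its collar at (179.6,260.7) and (448.7,312.9). I'll cross-check these by casting each to its known height.

```bash
python3 - <<'E'
from rig import robot
from h import *
t=robot.camera("top");s=robot.camera("scene")
for n,p,q,z in(("hole",(374.8,205.5),(247,254.6),.088),("knob",(174.2,259.9),(452.9,292.5),.118),("collar",(179.6,260.7),(448.7,312.9),.076)):
    print(n,plane(t,p,z),plane(s,q,z),*tri(t,p,s,q))
for p in((218,268),(259,278)): print(plane(t,p,.105))
for p in((382.5,165),(490,77)): print(plane(t,p,.088))
o=robot.get_obs();M=R.from_quat(o['tool_rot']).as_matrix();print(o['position'],M.round(3),o['time'])
E
```

```text
hole [ 0.57167221 -0.02563343  0.088     ] [ 0.5737437  -0.02196338  0.088     ] [ 0.5716016  -0.02545884  0.08524287] 0.0012713301940252266
knob [0.47454899 0.3366468  0.118     ] [0.47816111 0.34077147 0.118     ] [0.47426998 0.33854072 0.11403728] 0.0018312698984458435
collar [0.47446922 0.33787184 0.076     ] [0.48021073 0.3410641  0.076     ] [0.47465938 0.33921465 0.07073253] 2.4281484892012207e-05
[0.45938077 0.26137496 0.105     ]
[0.44040891 0.18762715 0.105     ]
[ 0.64745409 -0.04148094  0.088     ]
[ 0.81190543 -0.24666302  0.088     ]
[ 0.26038349 -0.56787611  0.19837927] [[ 0.909  0.417 -0.   ]
 [ 0.417 -0.909  0.001]
 [ 0.    -0.001 -1.   ]] 0.3
```

Careful with the scale: shifts go in shares of 0.4 m and turns go in shares of pi/2 rad. That gives: -0.115 rad / 1.5708 = -0.0732.

```bash
cat > go.py <<'E'
import sys
from rig import robot
from h import *
o=robot.get_obs();M=R.from_quat(o['tool_rot']).as_matrix()
print(o['q'].round(3),o['position'].round(4),'yaw y-axis',np.degrees(np.arctan2(M[1,1],M[0,1])).round(2),'t',o['time'],o['ft_force'].round(1))
for a in sys.argv[1:]: print('delta tool',(M.T@(np.array(eval(a))-o['position'])).round(4))
E
```

{"name": "nudge_tcp", "arguments": {
  "rows": [
    {"twist": -0.0732},
    {"twist": -0.0732},
    {"twist": -0.0732},
    {"twist": -0.0732},
    {"twist": -0.0732},
    {"twist": -0.0732},
    {"twist": -0.0732},
    {"twist": -0.0719}
  ],
  "aperture": 0.087
}}

```text
time: 0.97
position: [0.2604, -0.568, 0.1987]
tool_rot: [0.78, 0.626, 0.0, -0.0]
ft_force: [-0.4, -0.7, 0.3]
grip_width: 0.0872
grip_force: 0.0
```

```bash
python3 go.py '(.5,-.1,.2)' '(.4745,.338,.2)'
```

```text
[-1.319  0.528  1.433  0.     1.181 -1.102] [ 0.2604 -0.568   0.1987] yaw y-axis -12.45 t 0.9667 [-0.4 -0.7  0.3]
delta tool [ 0.5087  0.133  -0.0012]
delta tool [ 0.9309  0.0137 -0.0012]
```

To row units: 0.039 m / 0.4 = 0.0975, 0.0102 m / 0.4 = 0.0255.

{"name": "nudge_tcp", "arguments": {
  "rows": [
    {"xyz": [0.0975,0.0255,0]},
    {"xyz": [0.0975,0.0255,0]},
    {"xyz": [0.0975,0.0255,0]},
    {"xyz": [0.0975,0.0255,0]},
    {"xyz": [0.0975,0.0255,0]},
    {"xyz": [0.0975,0.0255,0]},
    {"xyz": [0.0975,0.0255,0]},
    {"xyz": [0.0975,0.0255,0]},
    {"xyz": [0.0975,0.0255,0]},
    {"xyz": [0.0975,0.0255,0]},
    {"xyz": [0.0975,0.0255,0]},
    {"xyz": [0.0975,0.0255,0]},
    {"xyz": [0.0975,0.0255,0]}
  ]
}}

```text
time: 2.05
position: [0.5026, -0.1011, 0.199]
tool_rot: [0.781, 0.624, 0.0, 0.0]
ft_force: [1.1, -0.5, 0.5]
grip_width: 0.0871
grip_force: 0.0
```

{"name": "nudge_tcp", "arguments": {
  "rows": [
    {"xyz": [0.09,-0.0255,0]},
    {"xyz": [0.09,-0.0255,0]},
    {"xyz": [0.09,-0.0255,0]},
    {"xyz": [0.09,-0.0255,0]},
    {"xyz": [0.09,-0.0255,0]},
    {"xyz": [0.09,-0.0255,0]},
    {"xyz": [0.09,-0.0255,0]},
    {"xyz": [0.09,-0.0255,0]},
    {"xyz": [0.09,-0.0255,0]},
    {"xyz": [0.09,-0.0255,0]},
    {"xyz": [0.09,-0.0255,0]},
    {},
    {}
  ]
}}

```text
time: 3.13
position: [0.4794, 0.3098, 0.1986]
tool_rot: [0.78, 0.626, -0.0, 0.0]
ft_force: [0.5, 0.0, 0.1]
grip_width: 0.0871
grip_force: 0.0
```

```bash
python3 go.py '(.4745,.338,.2)'
python3 - <<'E'
from rig import robot
import cv2
c=robot.camera("wrist");cv2.imwrite("pics/w1.png",c['img'][:,:,::-1]);print(c['xyz'],c['attitude'])
E
```

```text
[ 0.378  0.455  1.571 -0.     1.116  0.597] [0.4794 0.3098 0.1986] yaw y-axis -12.54 t 3.1333 [0.5 0.  0.1]
delta tool [ 0.0264 -0.0109 -0.0014]
[0.49479023 0.38097789 0.38563162] [ 0.98496608 -0.10837695 -0.0147874   0.13370714]
```

View pics/w1.png

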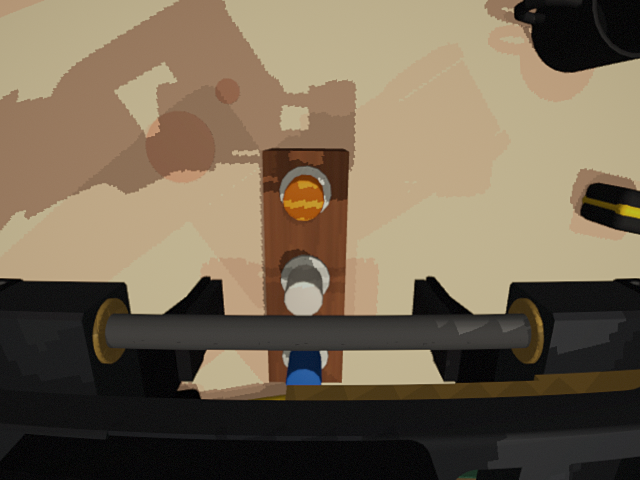

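The wrist view shows the orange knob's top at (303,201), with the row square to the fingers. I cast that ray at z=0.118.

```bash
python3 - <<'E'
from rig import robot
from h import *
c=robot.camera("wrist");O=((8,130,100),(24,255,255))
b=blob(c['img'],*O,(275,165,335,230));print(b)
print(plane(c,(303,201),.118),plane(c,(304.5,190),.076))
E
```

```text
(array([303.55359937, 205.40140845]), array([ 275,  173,   60,   57, 2556], dtype=int32))
[0.47477906 0.3373329  0.118     ] [0.47482075 0.33916912 0.076     ]
```

To row units: 0.0263 m / 0.4 = 0.0658, -0.0106 m / 0.4 = -0.0265.

{"name": "nudge_tcp", "arguments": {
  "rows": [
    {"xyz": [0.0658,-0.0265,0]},
    {},
    {"xyz": [0,0,0.05]},
    {"xyz": [0,0,0.05]},
    {"xyz": [0,0,0.05]},
    {"xyz": [0,0,0.05]},
    {"xyz": [0,0,0.05]},
    {"xyz": [0,0,0.0465]},
    {},
    {}
  ]
}}

```text
time: 4.07
position: [0.4753, 0.3343, 0.0796]
tool_rot: [0.782, 0.623, -0.001, -0.0]
ft_force: [0.1, -0.1, -0.6]
grip_width: 0.0871
grip_force: 0.0
```

{"name": "nudge_tcp", "arguments": {
  "rows": [
    {},
    {},
    {},
    {},
    {},
    {}
  ],
  "aperture": 0.0,
  "grip_n": 30
}}

```text
time: 4.57
position: [0.4757, 0.3362, 0.0807]
tool_rot: [0.781, 0.624, 0.0, 0.0]
ft_force: [0.1, -0.7, 0.2]
grip_width: 0.0553
grip_force: 0.0
```

```bash
python3 go.py '(.4748,.3378,.08)'
```

```text
[0.424 0.629 1.643 0.    0.869 0.646] [0.4757 0.3362 0.0807] yaw y-axis -12.76 t 4.5667 [ 0.1 -0.7  0.2]
delta tool [ 0.0014 -0.0012  0.0007]
```

{"name": "nudge_tcp", "arguments": {
  "rows": [
    {},
    {},
    {},
    {},
    {},
    {},
    {},
    {},
    {}
  ],
  "aperture": 0.0,
  "grip_n": 30
}}

```text
time: 5.32
position: [0.4753, 0.336, 0.0801]
tool_rot: [0.781, 0.624, -0.0, -0.0]
ft_force: [0.1, 0.9, 0.0]
grip_width: 0.029
grip_force: 30.0
```

{"name": "nudge_tcp", "arguments": {
  "rows": [
    {"xyz": [0,0,-0.05]},
    {"xyz": [0,0,-0.05]},
    {"xyz": [0,0,-0.05]},
    {"xyz": [0,0,-0.05]},
    {"xyz": [0,0,-0.05]},
    {"xyz": [0,0,-0.05]},
    {},
    {}
  ]
}}

```text
time: 5.98
position: [0.4761, 0.3361, 0.2007]
tool_rot: [0.781, 0.624, 0.001, 0.0]
ft_force: [-1.6, -0.8, -0.7]
grip_width: 0.0293
grip_force: 30.0
```

```bash
python3 go.py
```

```text
[ 0.423  0.467  1.541 -0.     1.131  0.646] [0.4761 0.3361 0.2007] yaw y-axis -12.78 t 5.9833 [-1.6 -0.8 -0.7]
```

To row units: -0.01 m / 0.4 = -0.025, -0.125 rad / 1.5708 = -0.0796.

{"name": "nudge_tcp", "arguments": {
  "rows": [
    {"xyz": [0,0,-0.025],"twist": -0.0796},
    {"xyz": [0,0,-0.025],"twist": -0.0796},
    {"xyz": [0,0,-0.025],"twist": -0.0796},
    {"twist": -0.0796},
    {"twist": -0.0796},
    {"twist": -0.0796},
    {"twist": -0.0796},
    {"twist": -0.0796},
    {"twist": -0.0796},
    {"twist": -0.0796},
    {"twist": -0.0796},
    {"twist": -0.0796},
    {}
  ]
}}

```text
time: 7.07
position: [0.4743, 0.3353, 0.2277]
tool_rot: [0.145, 0.989, -0.001, -0.002]
ft_force: [-0.7, -0.5, -2.4]
grip_width: 0.0291
grip_force: 30.0
```

```bash
python3 go.py '(.572,-.025,.23)'
python3 - <<'E'
from rig import robot
import cv2
c=robot.camera("scene");cv2.imwrite("pics/s2.png",c['img'][:,:,::-1])
E
```

```text
[ 0.423  0.437  1.509 -0.     1.2   -0.856] [0.4743 0.3353 0.2277] yaw y-axis 73.28 t 7.0667 [-0.7 -0.5 -2.4]
delta tool [-0.1972 -0.317  -0.0019]
```

View pics/s2.png

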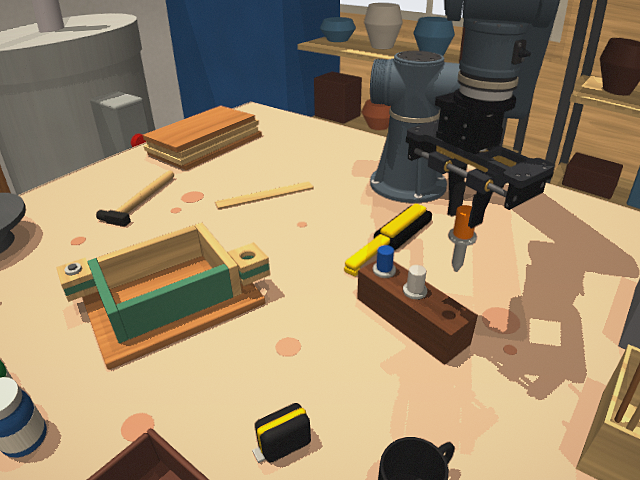

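The pin hangs upright in the gripper at about (462,225), and white and blue still stand in the block. Now I carry it over the hole.

To row units: -0.0288 m / 0.4 = -0.072, -0.018 m / 0.4 = -0.045.

{"name": "nudge_tcp", "arguments": {
  "rows": [
    {"xyz": [-0.045,-0.072,0]},
    {"xyz": [-0.045,-0.072,0]},
    {"xyz": [-0.045,-0.072,0]},
    {"xyz": [-0.045,-0.072,0]},
    {"xyz": [-0.045,-0.072,0]},
    {"xyz": [-0.045,-0.072,0]},
    {"xyz": [-0.045,-0.072,0]},
    {"xyz": [-0.045,-0.072,0]},
    {"xyz": [-0.045,-0.072,0]},
    {"xyz": [-0.045,-0.072,0]},
    {"xyz": [-0.045,-0.072,0]},
    {},
    {},
    {}
  ]
}}

```text
time: 8.28
position: [0.5723, -0.0242, 0.2291]
tool_rot: [0.148, 0.989, 0.0, -0.001]
ft_force: [-0.1, 1.2, -2.1]
grip_width: 0.0289
grip_force: 30.0
```

```bash
python3 go.py '(.572,-.025,.172)'
```

```text
[-2.380e-01  4.240e-01  1.529e+00  1.000e-03  1.192e+00 -1.512e+00] [ 0.5723 -0.0242  0.2291] yaw y-axis 73.02 t 8.2833 [-0.1  1.2 -2.1]
delta tool [-0.0001 -0.0009  0.0571]
```

To row units: 0.02 m / 0.4 = 0.05, 0.018 m / 0.4 = 0.045.

{"name": "nudge_tcp", "arguments": {
  "rows": [
    {"xyz": [0,0,0.05]},
    {"xyz": [0,0,0.05]},
    {"xyz": [0,0,0.045]},
    {},
    {},
    {}
  ]
}}

```text
time: 8.78
position: [0.5737, -0.0237, 0.1729]
tool_rot: [0.146, 0.989, 0.0, 0.001]
ft_force: [0.4, 0.5, -0.6]
grip_width: 0.0291
grip_force: 30.0
```

```bash
python3 go.py '(.572,-.025,.1)'
python3 - <<'E'
from rig import robot
from h import *
def crop(c,x,y,w,k): return cv2.resize(c['img'][y-w:y+w,x-w:x+w,::-1],(k,k),interpolation=cv2.INTER_NEAREST)
t=robot.camera("top");s=robot.camera("scene");w=robot.camera("wrist")
cv2.imwrite("pics/i3.png",np.hstack([crop(s,247,235,40,400),cv2.resize(w['img'][:,:,::-1],(400,400))]))
# where hole mouth centre and predicted tip should appear in scene
E
```

```text
[-0.236  0.49   1.59   0.     1.06  -1.514] [ 0.5737 -0.0237  0.1729] yaw y-axis 73.22 t 8.7833 [ 0.4  0.5 -0.6]
delta tool [ 0.0014 -0.0018  0.0729]
```

View pics/i3.png

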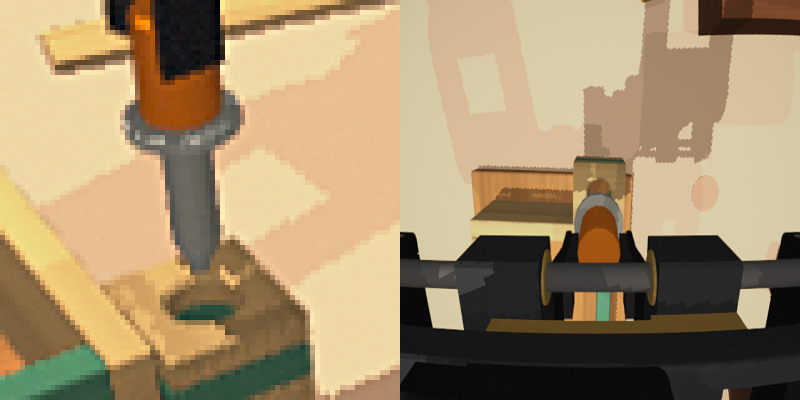

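The scene crop shows the tip end at about (246.3,248) and the hole mouth centre at about (246.8,254.8). I'll compute the offset between them.

```bash
python3 - <<'E'
from rig import robot
from h import *
s=robot.camera("scene");z=robot.get_obs()['position'][2]-.072
print(z,plane(s,(246.3,248),z),plane(s,(247,254.6),.088))
E
python3 go.py '(.572,-.025,.1)'
```

```text
0.10138600580889796 [ 0.57203192 -0.02353014  0.10138601] [ 0.5737437  -0.02196338  0.088     ]
[-0.237  0.49   1.59   0.     1.059 -1.514] [ 0.5741 -0.0245  0.1734] yaw y-axis 73.18 t 8.9833 [-0.8 -0.6 -1. ]
delta tool [ 0.002  -0.0011  0.0734]
```

The offset is about 2 mm against 5 mm of clearance, so I lower straight down while watching the force.

To row units: 0.01 m / 0.4 = 0.025.

{"name": "nudge_tcp", "arguments": {
  "rows": [
    {"xyz": [0,0,0.025]},
    {"xyz": [0,0,0.025]},
    {"xyz": [0,0,0.025]},
    {"xyz": [0,0,0.025]},
    {}
  ]
}}

```text
time: 9.4
position: [0.5711, -0.0242, 0.1291]
tool_rot: [0.146, 0.989, 0.0, -0.003]
ft_force: [0.2, -1.3, -2.3]
grip_width: 0.029
grip_force: 30.0
```

{"name": "nudge_tcp", "arguments": {
  "rows": [
    {"xyz": [0,0,0.02]},
    {"xyz": [0,0,0.02]},
    {"xyz": [0,0,0.02]},
    {"xyz": [0,0,0.0125]},
    {},
    {},
    {}
  ]
}}

```text
time: 9.98
position: [0.5736, -0.0246, 0.1033]
tool_rot: [0.146, 0.989, -0.0, 0.0]
ft_force: [-0.4, 0.5, -2.4]
grip_width: 0.029
grip_force: 30.0
```

```bash
python3 go.py '(.572,-.025,.098)'
```

```text
[-0.237  0.586  1.65   0.     0.905 -1.515] [ 0.5736 -0.0246  0.1033] yaw y-axis 73.17 t 9.9833 [-0.4  0.5 -2.4]
delta tool [ 0.0014 -0.0008  0.0053]
```

No contact, and the shank is about 57 mm in. I lower the last few millimetres.

{"name": "nudge_tcp", "arguments": {
  "rows": [
    {"xyz": [0,0,0.0075]},
    {"xyz": [0,0,0.005]},
    {},
    {}
  ]
}}

```text
time: 10.32
position: [0.5733, -0.0246, 0.0982]
tool_rot: [0.146, 0.989, 0.0, 0.0]
ft_force: [-0.8, 0.2, -1.5]
grip_width: 0.0287
grip_force: 30.0
```

```bash
python3 go.py
```

```text
[-0.238  0.594  1.653  0.     0.894 -1.514] [ 0.5733 -0.0246  0.0982] yaw y-axis 73.16 t 10.3167 [-0.8  0.2 -1.5]
```

To row units: 0.001 m / 0.4 = 0.0025.

{"name": "nudge_tcp", "arguments": {
  "rows": [
    {"xyz": [0,0,0.0025]},
    {"xyz": [0,0,0.0025]},
    {},
    {}
  ]
}}

```text
time: 10.65
position: [0.5734, -0.0247, 0.0979]
tool_rot: [0.146, 0.989, -0.0, 0.0]
ft_force: [-4.1, -0.2, 9.3]
grip_width: 0.0294
grip_force: 30.0
```

```bash
python3 go.py
```

```text
[-0.238  0.594  1.654 -0.     0.893 -1.515] [ 0.5734 -0.0247  0.0979] yaw y-axis 73.17 t 10.65 [-4.1 -0.2  9.3]
```

The collar has landed: 9 N upward at the expected height. Release, retreat and check.

To row units: -0.001 m / 0.4 = -0.0025.

{"name": "nudge_tcp", "arguments": {
  "rows": [
    {"xyz": [0,0,-0.0025]},
    {},
    {},
    {},
    {},
    {},
    {},
    {},
    {},
    {}
  ],
  "aperture": 0.06
}}

```text
time: 11.48
position: [0.5733, -0.0245, 0.0971]
tool_rot: [0.146, 0.989, 0.0, -0.0]
ft_force: [0.2, 1.3, -0.0]
grip_width: 0.06
grip_force: 0.0
```

{"name": "nudge_tcp", "arguments": {
  "rows": [
    {"xyz": [0,0,-0.025]},
    {"xyz": [0,0,-0.05]},
    {"xyz": [0,0,-0.075]},
    {"xyz": [0,0,-0.075]},
    {"xyz": [0,0,-0.075]},
    {"xyz": [0,0,-0.075]},
    {},
    {},
    {},
    {}
  ]
}}

```text
time: 12.32
position: [0.5722, -0.0243, 0.246]
tool_rot: [0.146, 0.989, 0.0, -0.001]
ft_force: [0.3, 0.0, 0.1]
grip_width: 0.0598
grip_force: 0.0
```

```bash
python3 - <<'E'
from rig import robot
import cv2
c=robot.camera("scene");cv2.imwrite("pics/s4.png",c['img'][:,:,::-1])
E
```

```text
(no output)
```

View pics/s4.png

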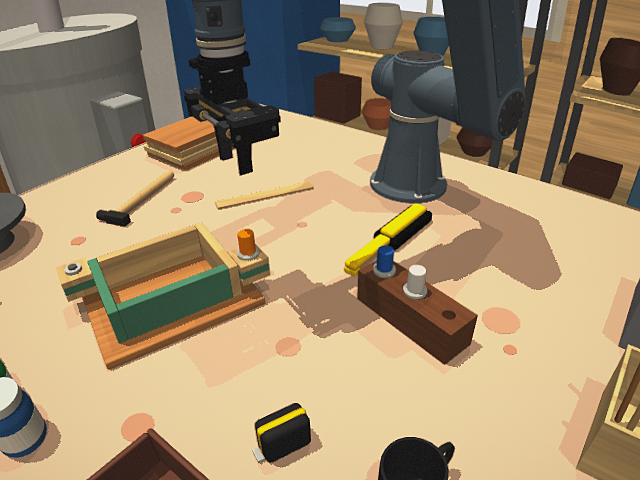

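The orange pin stands upright with its collar on the top lug at about (247,252). The blue (385,260) and white (416,282) pins are still in the block, and the gripper is clear. Handing in.

```bash
python3 -c "
from rig import robot
print(robot.hand_in())"
```

```text
the job is handed in; nothing more can be done
None
```

The orange-knobbed pin is in the frame's open-corner hole with its collar seated on the top lug, the blue and white pins are still in the block, and I handed the job in at about 12 s; no verdict was returned.

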